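Check the pearl balance with its weights

TASK

Check the balance: turn its lock knob clockwise until it clicks over into the free position and let go, then stand each check weight that is here by itself on the middle of the pan, largest first and on down to the smallest, leaving each there untouched for a good two seconds before you take it off. Finish with all the weights standing upright on the rubber mat and the knob turned back until it clicks into the locked position, and do not shove the other things on the table about.

Things in the scene. Friction and masses are not known exactly. Their poses are not given: they have to be found in the camera images.
- balance: The bench balance's grey housing, fixed to the table: 140 mm deep (its x), 250 mm long (its y), 62 mm high. Origin at the centre of its underside, z up. The round pan is above its +y part (axis at y = +52 mm), the black lock knob on its -y part (axis at y = -78 mm).
- pan_centre (a point): Centre of the upper face of the round aluminium pan (124 mm across, a thin ring 56 mm across engraved round its centre), 88 mm above the table when empty. z up. Unlocked, the sprung pan sinks straight down under load, about 300 N/m: 3 mm for the smallest weight, 14 mm for the largest, at most 18 mm. Locked, it does not sink.
- balance_pan (a joint): How far the pan has sunk (m): 0 empty or locked, up to 0.018.
- knob_grip (a point): Grip point of the lock knob, on its vertical axis, about 94 mm above the table; turns with the knob: x along the grip bar, y across it, z up. The bar is 56 mm long, 15 mm thick, 32 mm high; its top is 11 mm above this point. A round skirt 52 mm across begins 19 mm below this point, the housing's top is 32 mm below. Grip the bar across its 15 mm.
- lock_knob (a joint): Angle of the lock knob (rad), growing clockwise seen from above. A spring detent holds it against one of two stops: 0 = pan locked (bar along the balance's x) and 1.3 = pan free. It must be turned against about 0.1 N m as far as a crest halfway (0.65); past that it clicks on to the other stop and stays there.
- mat: Dark rubber mat lying flat on the table, 240 mm (its x) by 120 mm (its y) by 3 mm thick, fixed, with a thin grey border line 9 mm inside its edges. Origin at the centre of its underside, z up; its top is 3 mm above the origin. To its right a solid upright end wall closes the table's right edge (y below about -0.5).
- weight_1: The largest of the set of four steel check weights (absent in some starts): an upright squat cylinder 68 mm in diameter and 44 mm high, with a light round lifting handle 20 mm in diameter and 38 mm high standing on its middle (82 mm high overall), 450 g. Origin at the centre of its underside, z up along its axis. Grip it by the handle from above.
- weight_2: The second largest of the set of four steel check weights (absent in some starts): an upright squat cylinder 60 mm in diameter and 38 mm high, with a light round lifting handle 20 mm in diameter and 38 mm high standing on its middle (76 mm high overall), 300 g. Origin at the centre of its underside, z up along its axis. Grip it by the handle from above.
- weight_3: The third largest of the set of four steel check weights (absent in some starts): an upright squat cylinder 52 mm in diameter and 33 mm high, with a light round lifting handle 20 mm in diameter and 38 mm high standing on its middle (71 mm high overall), 200 g. Origin at the centre of its underside, z up along its axis. Grip it by the handle from above.
- weight_4: The smallest of the set of four steel check weights (absent in some starts): an upright squat cylinder 45 mm in diameter and 28 mm high, with a light round lifting handle 20 mm in diameter and 38 mm high standing on its middle (66 mm high overall), 120 g. Origin at the centre of its underside, z up along its axis. Grip it by the handle from above.
- shell_a: Loose oyster shell 91 x 96 x 15 mm, a bystander; origin at the centre of its underside.
- bead_dish: Loose round glass dish 90 mm across and 62 mm high, a bystander; origin at the centre of its underside.
- probe: Loose thin black-handled probe 156 mm long, 8 mm thick, a bystander; origin at the centre of its underside.
- forceps: Loose steel tweezers 138 mm long, 9 mm thick, a bystander; origin at the centre of its underside.
- pad: Loose dark wooden pad 58 x 92 x 13 mm, a bystander; origin at the centre of its underside.
There are look-alikes about, which are no part of the job. Leave any pink look-alike of the weight_1 alone.

How it is judged:
On the way, in this order (a step that is already met when the one before it is completed fails the run):
1. the lock knob is turned past its detent to the free position and let go (value of joint lock_knob above 1.15 rad and contact force between the fingers and balance below 0.2 N), for 0.3 s.
2. the largest weight (if present) stands alone, upright and within 12 mm of centre on the freed, sunk pan, let go, for a second (horizontal distance between weight_1 and pan_centre below 0.012 m and z of weight_1 in the frame of pan_centre between -0.004 and 0.004 m and angle between weight_1's own z axis and vertical below 0.12 rad and linear speed of weight_1 below 0.02 m/s and contact force between the fingers and weight_1 below 0.2 N and height (world z) of weight_1 below 0.0873 m and horizontal distance between weight_1 and weight_2 above 0.075 m and horizontal distance between weight_1 and weight_3 above 0.075 m and horizontal distance between weight_1 and weight_4 above 0.075 m), for 1 s.
3. the second largest weight (if present) stands alone, upright and within 12 mm of centre on the freed, sunk pan, let go, for a second (horizontal distance between weight_2 and pan_centre below 0.012 m and z of weight_2 in the frame of pan_centre between -0.004 and 0.004 m and angle between weight_2's own z axis and vertical below 0.12 rad and linear speed of weight_2 below 0.02 m/s and contact force between the fingers and weight_2 below 0.2 N and height (world z) of weight_2 below 0.0873 m and horizontal distance between weight_2 and weight_1 above 0.075 m and horizontal distance between weight_2 and weight_3 above 0.075 m and horizontal distance between weight_2 and weight_4 above 0.075 m), for 1 s.
4. the third largest weight (if present) stands alone, upright and within 12 mm of centre on the freed, sunk pan, let go, for a second (horizontal distance between weight_3 and pan_centre below 0.012 m and z of weight_3 in the frame of pan_centre between -0.004 and 0.004 m and angle between weight_3's own z axis and vertical below 0.12 rad and linear speed of weight_3 below 0.02 m/s and contact force between the fingers and weight_3 below 0.2 N and height (world z) of weight_3 below 0.0873 m and horizontal distance between weight_3 and weight_1 above 0.075 m and horizontal distance between weight_3 and weight_2 above 0.075 m and horizontal distance between weight_3 and weight_4 above 0.075 m), for 1 s.
5. the smallest weight (if present) stands alone, upright and within 12 mm of centre on the freed, sunk pan, let go, for a second (horizontal distance between weight_4 and pan_centre below 0.012 m and z of weight_4 in the frame of pan_centre between -0.004 and 0.004 m and angle between weight_4's own z axis and vertical below 0.12 rad and linear speed of weight_4 below 0.02 m/s and contact force between the fingers and weight_4 below 0.2 N and height (world z) of weight_4 below 0.0873 m and horizontal distance between weight_4 and weight_1 above 0.075 m and horizontal distance between weight_4 and weight_2 above 0.075 m and horizontal distance between weight_4 and weight_3 above 0.075 m), for 1 s.
At the end, for the whole second after the job is handed in: Every check weight present stands upright (within 0.12 rad) on the mat, its axis within 117 mm lengthways and 57 mm crossways of the mat's middle, let go and at rest; the lock knob is back in its locked detent (below 0.15 rad) and the pan is empty (x of weight_1 in the frame of mat between -0.117 and 0.117 m and y of weight_1 in the frame of mat between -0.057 and 0.057 m and z of weight_1 in the frame of mat between 0.001 and 0.006 m and angle between each of weight_1, weight_2, weight_3, weight_4's own z axis and vertical below 0.12 rad and linear speed of each of weight_1, weight_2, weight_3, weight_4 below 0.02 m/s and contact force between the fingers and weight_1 below 0.2 N and x of weight_2 in the frame of mat between -0.117 and 0.117 m and y of weight_2 in the frame of mat between -0.057 and 0.057 m and z of weight_2 in the frame of mat between 0.001 and 0.006 m and contact force between the fingers and weight_2 below 0.2 N and x of weight_3 in the frame of mat between -0.117 and 0.117 m and y of weight_3 in the frame of mat between -0.057 and 0.057 m and z of weight_3 in the frame of mat between 0.001 and 0.006 m and contact force between the fingers and weight_3 below 0.2 N and x of weight_4 in the frame of mat between -0.117 and 0.117 m and y of weight_4 in the frame of mat between -0.057 and 0.057 m and z of weight_4 in the frame of mat between 0.001 and 0.006 m and contact force between the fingers and weight_4 below 0.2 N and value of joint lock_knob below 0.15 rad and value of joint balance_pan below 0.0012 m); the robot touches nothing.
It fails at once if a bystander (shell, glass dish, probe, tweezers, wooden pad) is pushed more than 5 cm (distance of any of shell_a, bead_dish, probe, forceps, pad from where it was at the start of the episode above 0.05 m).
Of weight_1, weight_2, weight_3, weight_4 only 2 to 3 are there at a start; the rules pass over those that are not, and their reading is None.
At some moment in a run one of weight_1, weight_2, weight_3, weight_4 may be knocked a few centimetres aside while the robot is not near it.
It also fails if it takes over 210 s, if anything falls off the work surface, if the arm or the gripper's body presses on something with over 40 N, if the wrist force passes 120 N, or if a joint passes its speed limit or range.

ROBOT

A 7-joint arm with a two-finger parallel gripper is mounted at the origin on a cart in front of the work surface, level with it; the furniture and walls round the work are solid. World frame = base frame: x ahead of the robot, y to its left, z up, the work surface at z = 0. Lengths are in m, angles in rad, forces in N, time in s.
With the tool pointing down it reaches from about 0.4 to 0.9 m from the base axis. Payload 5.5 kg.
Tool frame: the origin (TCP) lies on the centre line of the jaws, within the pads' length; the fingertips stand 25 mm ahead of it and the grasp point (between the pads) lies 6 mm ahead of it (r.tip_reach is the distance from the TCP to the fingertips, in m); z points along the fingers, y is the line along which they close (so a half turn about z gives the same grasp; the last joint's range is limited). The gripper opens to 92 mm and grips with 3 to 60 N. Pads are 19 mm wide; open, the fingers measure 130 mm over their backs; the gripper's body (75 mm by 190 mm) begins 47 mm behind the grasp point.
Start: joints at [-0.883, 0.501, -0.427, 1.55, 0.221, 1.138, -0.21], TCP at [0.268, 0.592, 0.252] pointing down, gripper open.
Joint ranges: [-2.88, 2.88], [-0.31, 2.03], [-1.54, 1.56], [0.2, 2.42], [-1.41, 4.55], [0.19, 2.02], [-2.57, 2.57]. Speed limits (rad/s): [2.57, 2.57, 3.14, 3.14, 3.14, 3.14, 3.14].

INTERFACE

Orientations are given as a unit quaternion [w, x, y, z].
In Python, from cell import r gives the robot as it stands. Calls block until the motion is done:
- r.movep(position, orientation): joint-space move of the TCP to a pose.
- r.move_straight(position, attitude=None, feed=0.15): straight line of the TCP; attitude=None keeps the orientation; feed is the mean speed in m/s.
- r.move_j(angles): joint-space move.
- r.ungrasp() and r.close_gripper(grasp_force=None): open the fingers fully, or close them until they stop; grasp_force is the grip in N (None keeps the last).
- r.dwell(seconds).
- r.solve_ik(position, orientation): joint angles nearest the present ones, or None.
- r.read_state(): the state.
- r.capture(name): name is "scene" or "top"; returns (picture, depth): 420x560x3 uint8, red, green, blue; 420x560 float32, m along the optical axis (not along the pixel's ray), 0 where there is no reading.
- r.get_calibration(name): a dict with "mtx" (3x3 intrinsics, pixels), "R" (3x3) and "t" (3): a world point X has camera coordinates R X + t. Camera axes: x right, y down, z forward; pixel columns grow to the right and rows downward; lengths in m; the calibration is good to about 2 mm. A picture is of the moment at which its call begins. get_calibration takes no time and is no camera call.
A pose or a line that the arm cannot do raises r.MotionError and nothing moves.
- r.sign_off(): hands the job in; it is judged then, once.
The state is a dict: "t": time; "joint_positions": joint angles; "dq": joint speeds; "tau": joint torques, N m; "ee_pos": TCP position; "orientation": TCP orientation; "ft_force": force on the tool from outside, world axes, zero at the start; "wrist_torque": the same for the moment, N m; "gripper_width": finger opening in m; "finger_force": force on a finger pad.
Only numpy, scipy, OpenCV 4.12 (cv2) and the standard library are available. Lean on these libraries where they do the work, as an engineer would, in place of code of your own. Each camera call takes 0.05 s, during which the arm holds its last target. There are 200 camera calls.

## Working session

There is one attempt and no reset: what is moved stays moved. The work goes in short steps, each a Python script; the robot and the scene stay as the last script left them, time stands still between calls to the robot, and variables do not carry over. Pictures are saved under pics/ and viewed, at most 14 in all, crops included, and the job is handed in when it is done.

```bash
mkdir -p pics; ls
python3 - <<'E'
from cell import r
import cv2,numpy as np
for n in("scene","top"):
    p,d=r.capture(n); cv2.imwrite(f"pics/{n}0.png",p[...,::-1]); np.save(f"{n}0.npy",d)
    c=r.get_calibration(n); print(n,c["mtx"].tolist(),np.round(c["R"],3).tolist(),c["t"])
s=r.read_state();print(s["t"],s["ee_pos"],s["orientation"],s["gripper_width"],r.tip_reach)
E
```

```text
pics
scene [[424.78994714238166, 0.0, 277.3345776775948], [0.0, 424.78994714238166, 212.1956582197622], [0.0, 0.0, 1.0]] [[-0.457, -0.889, 0.018], [-0.54, 0.261, -0.8], [0.706, -0.376, -0.6]] [0.17652379 0.38098421 0.77825201]
top [[423.2806497818583, 0.0, 282.1949104893683], [0.0, 423.2806497818583, 206.66645623973523], [0.0, 0.0, 1.0]] [[0.035, -0.999, 0.002], [-0.978, -0.034, -0.206], [0.206, 0.005, -0.979]] [-0.09428306  0.50966428  1.1617387 ]
0.1 [0.26767091 0.59166273 0.25076325] [-2.32258695e-04  2.10777159e-01  9.77533716e-01 -8.77033277e-04] 0.09164133057941937 0.025
```

View pics/top0.png

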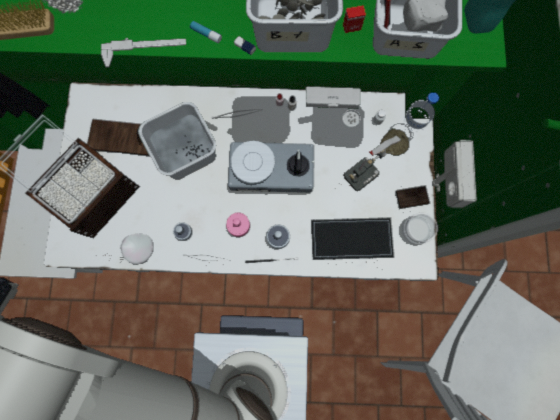

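View pics/scene0.png

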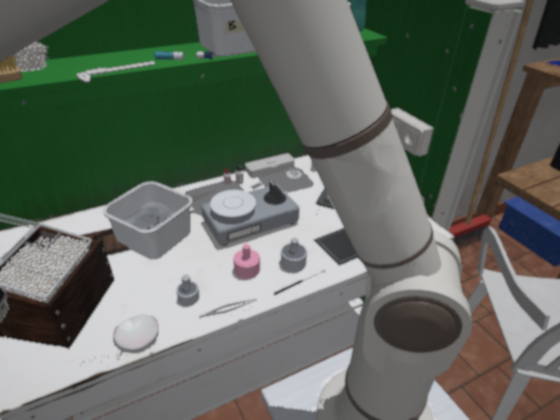

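The top view shows the balance at about (271,167), with its pan at (252,162) and its knob at (297,161). The weights are at (278,237) and (182,232), the pink look-alike is at (237,224), and the mat is at (352,239). I'll zoom in and measure.

```bash
cat > h.py <<'E'
from cell import r
import cv2,numpy as np
def cloud(n="top",cap=None):
    p,d=cap or r.capture(n); c=r.get_calibration(n)
    v,u=np.mgrid[:420,:560]; K=c["mtx"]
    X=np.stack([(u-K[0,2])/K[0,0]*d,(v-K[1,2])/K[1,1]*d,d],-1)
    return p,(X-c["t"])@c["R"]     # R^T(X-t)
def proj(P,n="top"):
    c=r.get_calibration(n); q=c["mtx"]@(c["R"]@np.array(P)+c["t"]); return q[:2]/q[2]
def blobs(W,lo,hi,box):
    """connected regions with height lo..hi inside box (x0,x1,y0,y1)"""
    m=(W[...,2]>lo)&(W[...,2]<hi)&(W[...,0]>box[0])&(W[...,0]<box[1])&(W[...,1]>box[2])&(W[...,1]<box[3])
    n,l,s,c=cv2.connectedComponentsWithStats(m.astype(np.uint8))
    return [(s[i,4],np.round(c[i]).astype(int),W[l==i].mean(0).round(4),np.ptp(W[l==i],axis=0).round(3)) for i in range(1,n) if s[i,4]>3]
E
python3 - <<'E'
from h import *
p=cv2.imread("pics/top0.png");d=np.load("top0.npy")
_,W=cloud(cap=(p,d))
cv2.imwrite("pics/crop.png",cv2.resize(p[80:280,165:440],(800,582),interpolation=cv2.INTER_CUBIC))
for lo,hi in((.02,.05),(.055,.1)):
    print(lo)
    for b in blobs(W,lo,hi,(.3,.85,-.55,.6)): print(*b)
for uv in((252,162),(297,161),(290,185),(240,185),(352,239),(310,200)): print(uv,W[uv[1],uv[0]].round(4))
E
```

```text
0.02
54 [292 104] [ 0.8394 -0.0945  0.0367] [0.015 0.025 0.029]
15 [279 102] [ 0.848  -0.056   0.0308] [0.003 0.015 0.018]
135 [333 104] [ 0.8469 -0.2231  0.0307] [0.01  0.166 0.018]
16 [408 107] [ 0.8407 -0.4493  0.0394] [0.016 0.003 0.027]
70 [379 118] [ 0.8041 -0.3624  0.0358] [0.028 0.029 0.029]
72 [419 114] [ 0.82   -0.4851  0.0344] [0.005 0.059 0.029]
247 [439 143] [ 0.7291 -0.5414  0.0347] [0.193 0.015 0.03 ]
6 [ 92 129] [0.7422 0.5137 0.0219] [0.006 0.01  0.004]
7 [108 130] [0.7414 0.4644 0.0211] [0.004 0.016 0.003]
8 [116 129] [0.7445 0.4406 0.0213] [0.007 0.015 0.003]
4 [126 128] [0.7469 0.4087 0.0223] [0.005 0.009 0.005]
4 [155 133] [0.7257 0.312  0.0493] [0.003 0.006 0.001]
10 [123 138] [0.7178 0.4165 0.0212] [0.016 0.016 0.004]
4 [107 138] [0.7136 0.4657 0.0213] [0.006 0.007 0.001]
4 [116 138] [0.7146 0.4376 0.0213] [0.006 0.005 0.001]
6 [130 137] [0.7205 0.3968 0.0216] [0.007 0.009 0.003]
4 [112 140] [0.7078 0.4507 0.0209] [0.007 0.008 0.001]
4 [152 140] [0.7019 0.3196 0.0487] [0.006 0.009 0.002]
6 [ 96 141] [0.7031 0.4968 0.0212] [0.01  0.011 0.002]
7 [113 143] [0.6995
[... 3626 characters left out ...]
 0.0978] [0.007 0.007 0.007]
5 [354 172] [ 0.6117 -0.2746  0.0937] [0.003 0.004 0.009]
9 [358 175] [ 0.6026 -0.2879  0.0955] [0.009 0.016 0.008]
542 [107 207] [0.4903 0.4162 0.0778] [0.166 0.124 0.045]
196 [422 227] [ 0.4671 -0.4746  0.0605] [0.084 0.082 0.013]
52 [237 222] [0.4602 0.0489 0.0788] [0.02 0.02 0.03]
6 [ 74 222] [0.4445 0.5016 0.0775] [0.014 0.018 0.033]
45 [179 229] [0.4358 0.2093 0.0686] [0.017 0.018 0.017]
48 [278 234] [ 0.4292 -0.0677  0.0791] [0.02  0.017 0.028]
(252, 162) [0.6319 0.0138 0.0891]
(297, 161) [ 0.6353 -0.1138  0.1016]
(290, 185) [ 0.5761 -0.0968  0.0591]
(240, 185) [0.5695 0.0469 0.0647]
(352, 239) [ 0.4335 -0.2854  0.0006]
(310, 200) [ 0.5479 -0.1592 -0.0025]
```

View pics/crop.png

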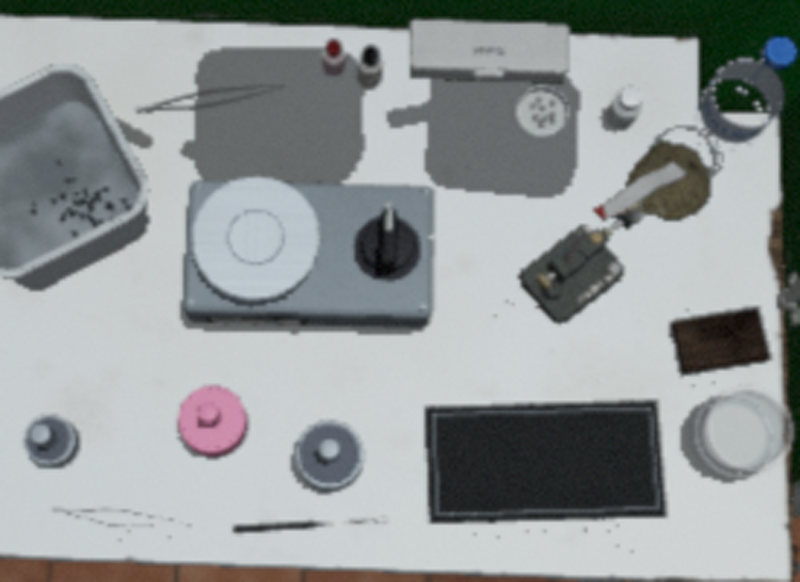

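```bash
cat >> h.py <<'E'
def handles(W,zr=(.058,.095),box=(.3,.58,-.42,.3)):
    out=[]
    for n,uv,c,e in blobs(W,*zr,box):
        if n<15 or max(e[:2])>.035: continue
        near=np.hypot(*(W[...,:2]-c[:2]).transpose(2,0,1))<.014
        q=W[near&(W[...,2]>zr[0])]; top=np.percentile(q[:,2],80); q=q[q[:,2]>top-.006]
        nb=np.hypot(*(W[...,:2]-c[:2]).transpose(2,0,1))<.05
        body=W[nb&(W[...,2]>.02)&(W[...,2]<.055)]
        out.append((uv,q.mean(0).round(4),round(top,4),np.round((np.ptp(body[:,0]),np.ptp(body[:,1]),np.percentile(body[:,2],80)),4)))
    return out
def down(a):   # tool pointing down, fingers closing along world angle a
    f=(a+np.pi/2)/2; return np.array([0,np.cos(f),np.sin(f),0])
E
python3 - <<'E'
from h import *
p=cv2.imread("pics/top0.png");d=np.load("top0.npy")
_,W=cloud(cap=(p,d))
for x in handles(W): print(*x)
inb=(W[...,0]>.5)&(W[...,0]<.75)&(W[...,1]>-.2)&(W[...,1]<.12)
def rect(m,k=1000):
    rr=cv2.minAreaRect((W[m][:,:2]*k).astype(np.float32)); return np.round(rr[0],1),np.round(rr[1],1),round(rr[2],2)
pan=inb&(W[...,2]>.083)&(W[...,2]<.093)&(W[...,1]>-.06)
print("pan",W[pan].mean(0),cv2.minEnclosingCircle((W[pan][:,:2]).astype(np.float32)))
print("housing",rect(inb&(W[...,2]>.052)&(W[...,2]<.072)))
kb=inb&(W[...,2]>.097)&(W[...,1]<-.06); print("bar",rect(kb),W[kb].mean(0),W[kb][:,2].max())
g=p.max(2)<75; n,l,s,c=cv2.connectedComponentsWithStats((g&(W[...,0]>.35)&(W[...,0]<.5)&(W[...,1]<-.12)&(W[...,1]>-.44)).astype(np.uint8))
i=1+s[1:,4].argmax(); print("mat",s[i],rect(l==i), W[l==i].mean(0))
# IK probes
K=np.array([.632,-.116,.117])
for a in(np.pi/2,-np.pi/2,np.pi/2-1.3,-np.pi/2-1.3): 
    q=r.solve_ik(K,down(a)); print(round(a,2),None if q is None else np.round(q,2))
for P in((.429,-.068,.1),(.435,.208,.1),(.632,.014,.2),(.433,-.23,.1),(.433,-.34,.1)):
  for a in(0,np.pi/2,-np.pi/2,np.pi):
    q=r.solve_ik(np.array(P),down(a)); print(P,round(a,2),None if q is None else np.round(q,2))
E
```

```text
[237 222] [0.4612 0.0494 0.0817] 0.0829 [0.0678 0.0671 0.0459]
[179 229] [0.4361 0.2107 0.0704] 0.0718 [0.0509 0.0507 0.035 ]
[278 234] [ 0.4304 -0.0674  0.0815] 0.083 [0.0673 0.0636 0.046 ]
pan [0.63444491 0.01156344 0.0878751 ] ((0.6351630091667175, 0.01183589082211256), 0.06284058839082718)
housing (array([633.9, -40.1]), array([141.7, 251.3]), 1.49)
bar (array([ 679.2, -130.2]), array([141.6, 138.8]), 0.0) [ 0.72979642 -0.12163722  0.41062308] 0.5657555293136982
mat [ 312  218   81   41 2880] (array([ 436.1, -284.4]), array([115.6, 234.8]), 3.69) [ 0.43526489 -0.28403325  0.00272427]
1.57 [ 0.26  0.61 -0.16  1.68  0.12  0.87  1.62]
-1.57 [-0.1   0.62  0.33  1.69 -0.25  0.87 -1.23]
0.27 [ 0.08  0.6   0.08  1.69 -0.06  0.86  0.46]
-2.87 [-0.64  1.12  1.35  1.71 -1.14  1.31 -1.91]
(0.429, -0.068, 0.1) 0 [ 0.    0.33  0.1   2.2  -0.06  0.61  0.15]
(0.429, -0.068, 0.1) 1.57 [ 0.18  0.33 -0.09  2.2   0.05  0.61  1.62]
(0.429, -0.068, 0.1) -1.57 [-0.23  0.35  0.38  2.21 -0.22  0.61 -1.26]
(0.429, -0.068, 0.1) 3.14 [-0.91  0.85  1.36  2.23 -1.05  1.01 -2.06]
(0.435, 0.208, 0.1) 0 [-0.41 
[... 366 characters left out ...]
  1.01  1.4 ]
(0.632, 0.014, 0.2) -1.57 [-0.25  0.49  0.25  1.67 -0.14  1.   -1.52]
(0.632, 0.014, 0.2) 3.14 [-0.87  0.94  1.35  1.69 -0.95  1.33 -2.48]
(0.433, -0.23, 0.1) 0 [ 0.07  0.44  0.44  2.09 -0.3   0.68  0.7 ]
(0.433, -0.23, 0.1) 1.57 [ 0.32  0.41  0.14  2.08 -0.09  0.66  2.09]
(0.433, -0.23, 0.1) -1.57 [-0.18  0.52  0.75  2.09 -0.53  0.73 -0.65]
(0.433, -0.23, 0.1) 3.14 [-0.42  0.73  1.13  2.1  -0.88  0.9  -1.92]
(0.433, -0.34, 0.1) 0 [ 0.15  0.56  0.59  1.94 -0.45  0.77  1.  ]
(0.433, -0.34, 0.1) 1.57 [ 0.3   0.52  0.4   1.94 -0.29  0.74  2.44]
(0.433, -0.34, 0.1) -1.57 [-0.07  0.69  0.91  1.95 -0.72  0.87 -0.34]
(0.433, -0.34, 0.1) 3.14 [-0.19  0.83  1.13  1.95 -0.92  0.99 -1.75]
```

```bash
cat >> h.py <<'E'
PAN=np.array([.634,.0118]); KNOB=np.array([.636,-.118]); YAW=.026; MAT=np.array([.4361,-.2844])
def st(m=""):
    s=r.read_state(); print(m,"t%.1f"%s["t"],s["ee_pos"].round(4),"F",s["ft_force"].round(1),"M",s["wrist_torque"].round(2),"w%.4f"%s["gripper_width"],"ff",np.round(s["finger_force"],1)); return s
def turn(a0,a1,z=.117,n=7):
    a0+=np.pi/2+YAW; a1+=np.pi/2+YAW
    r.movep([*KNOB,.22],down(a0)); r.move_straight([*KNOB,z],feed=.1); st("at knob")
    r.close_gripper(50); st("gripped")
    for a in np.linspace(a0,a1,n)[1:]:
        r.movep([*KNOB,z],down(a)); st("turn %.2f"%(a-np.pi/2-YAW))
    r.ungrasp(); r.dwell(.2); st("open"); r.move_straight([*KNOB,.22]); r.dwell(.3)
E
python3 - <<'E'
from h import *
r.movep([.5,.1,.3],down(np.pi/2)); turn(0,-1.3)
r.movep([.42,.15,.32],down(0)); st()
p,W=cloud(); cv2.imwrite("pics/top1.png",cv2.resize(p[100:270,160:440],(800,486)))
E
```

```text
at knob t4.3 [ 0.6367 -0.1181  0.1178] F [-0.9 -0.4 -1. ] M [0.02 0.03 0.07] w0.0919 ff 0.0
gripped t5.5 [ 0.636  -0.1171  0.117 ] F [0.  2.  0.9] M [ 0.57  0.09 -0.14] w0.0147 ff 50.0
turn -0.22 t5.8 [ 0.636  -0.1173  0.117 ] F [-1.1  1.7  1. ] M [0.58 0.19 0.07] w0.0146 ff 50.0
turn -0.43 t6.1 [ 0.6359 -0.1176  0.117 ] F [-0.5  2.7  1.5] M [0.53 0.25 0.07] w0.0145 ff 50.0
turn -0.65 t6.4 [ 0.6358 -0.1178  0.117 ] F [-2.2  1.8  1.5] M [0.55 0.45 0.1 ] w0.0145 ff 50.0
turn -0.87 t6.7 [ 0.6357 -0.118   0.117 ] F [-2.4  2.2  3.1] M [ 0.4   0.72 -0.05] w0.0146 ff 50.0
turn -1.08 t7.0 [ 0.6355 -0.118   0.117 ] F [-5.   2.3  3.8] M [ 0.44  1.04 -0.25] w0.0146 ff 50.1
turn -1.30 t7.3 [ 0.6352 -0.1182  0.1169] F [-4.5  3.1  5.7] M [ 0.41  1.22 -0.17] w0.0144 ff 50.0
open t8.8 [ 0.636 -0.118  0.117] F [-0.2 -0.1  0.3] M [-0.07  0.01 -0.  ] w0.0918 ff 0.0
 t11.2 [0.4207 0.1494 0.32  ] F [-0.3  0.4  0.2] M [-0.07  0.02  0.06] w0.0918 ff 0.0
```

View pics/top1.png

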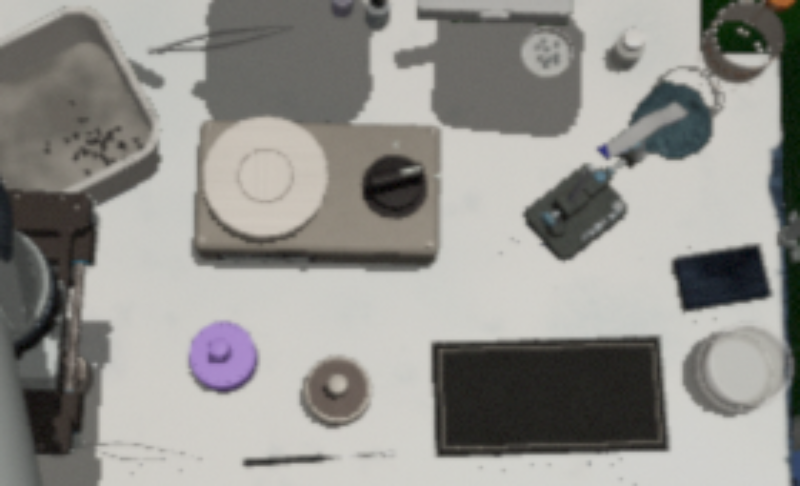

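The knob bar now points right and slightly up at (395,180) in the crop, so it is at the free stop. Next is weight_1.

```bash
cat >> h.py <<'E'
H={1:.044,3:.033}; SINK={1:.0142,3:.006}
def find(k):
    _,W=cloud(); top={1:.083,3:.072}[k]; big={1:.06,3:.045}[k]
    p=cv2.cvtColor(_,cv2.COLOR_RGB2HSV)
    for uv,c,z,b in handles(W,box=(.3,.58,-.45,.32)):
        print("seen",uv,c,z,b,p[uv[1],uv[0]])
        if abs(z-top)<.005 and p[uv[1],uv[0],1]<90: res=c
    return res[:2]
def pick(xy,k,base,a=0):
    g=base+H[k]+.030                       # tips 5 mm above the body
    r.movep([*xy,.28],down(a)); r.move_straight([*xy,g+.06]); r.move_straight([*xy,g],feed=.06)
    r.close_gripper(30); st("grip"); r.move_straight([*xy,.28],feed=.12); st("lift")
def place(xy,k,base,a=0,touch=.02):
    g=base+H[k]+.030
    r.movep([*xy,.28],down(a)); r.move_straight([*xy,g+touch]); st("above"); r.move_straight([*xy,g],feed=.03); st("down")
    r.ungrasp(); st("free"); r.move_straight([*xy,.28],feed=.15)
E
python3 - <<'E'
from h import *
xy=find(1); print(xy)
pick(xy,1,0); place(PAN,1,.088-SINK[1],touch=.03)
t=r.read_state()["t"]
r.movep([.45,.2,.35],down(0)); 
p,W=cloud(); cv2.imwrite("pics/top2.png",cv2.resize(p[100:270,160:440,::-1],(800,486)))
for x in handles(W,zr=(.13,.17),box=(.55,.72,-.06,.1)): print(x)
pan=(W[...,2]>.06)&(W[...,2]<.08)&(np.hypot(W[...,0]-PAN[0],W[...,1]-PAN[1])<.055);print(np.median(W[pan],axis=0))
r.dwell(max(0,2.2-(r.read_state()["t"]-t))); st()
E
```

```text
seen [237 222] [0.4616 0.0498 0.0812] 0.0828 [0.0677 0.0664 0.0457] [165  75 204]
seen [278 234] [ 0.4301 -0.0676  0.0807] 0.0823 [0.067  0.0637 0.046 ] [103  24 189]
[ 0.4301 -0.0676]
grip t15.6 [ 0.4291 -0.0676  0.0738] F [-3.4  0.3  1.1] M [-0.09  0.73 -0.01] w0.0193 ff 30.0
lift t17.5 [ 0.4296 -0.0676  0.2793] F [-0.3 -0.6 -4.9] M [-0.05  0.03 -0.02] w0.0193 ff 30.0
above t19.2 [0.6347 0.0115 0.179 ] F [-1.2  0.2 -4.4] M [-0.12  0.03  0.02] w0.0192 ff 30.0
down t20.4 [0.634  0.0118 0.1481] F [-1.8  0.8  0.3] M [-0.06  0.38 -0.03] w0.0198 ff 30.0
free t21.6 [0.634  0.0118 0.1478] F [ 0.6 -0.6  0.6] M [-0.12  0.09 -0.01] w0.0920 ff 0.0Traceback (most recent call last):
  File "<stdin>", line 7, in <module>
  File "h.py", line 23, in handles
    out.append((uv,q.mean(0).round(4),round(top,4),np.round((np.ptp(body[:,0]),np.ptp(body[:,1]),np.percentile(body[:,2],80)),4)))
                                                             ~~~~~~^^^^^^^^^^^
    return _methods._ptp(a, axis=axis, out=out, **kwargs)
           ~~~~~~~~~~~~~^^^^^^^^^^^^^^^^^^^^^^^^^^^^^^^^^
    umr_maximum(a, axis, None, out, keepdims),
    ~~~~~~~~~~~^^^^^^^^^^^^^^^^^^^^^^^^^^^^^^
ValueError: zero-size array to reduction operation maximum which has no identity
```

View pics/top2.png

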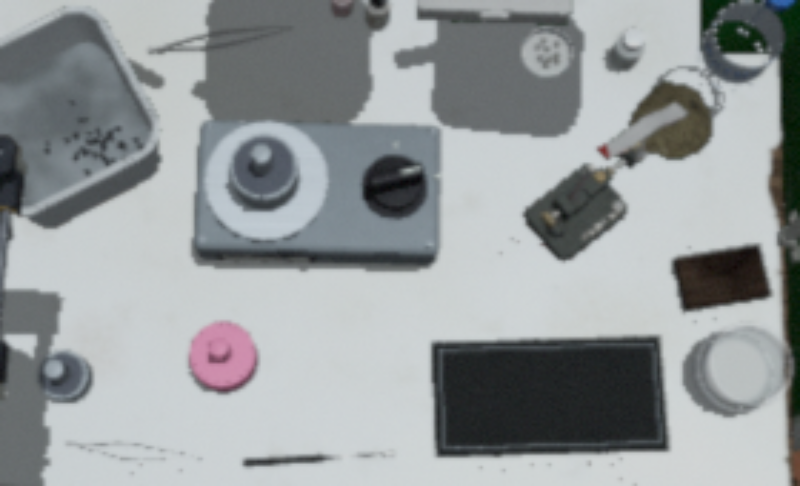

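Weight_1 stands upright in the middle of the sunk pan at (264,170) in the crop, and weight_3 is unmoved at (65,375). I'll check the numbers and wait.

```bash
sed -i 's/(W\[...,2\]>.02)&(W\[...,2\]<.055)\]/(W[...,2]>.02)\&(W[...,2]<.13)]/' h.py
python3 - <<'E'
from h import *
r.dwell(2); p,W=cloud()
for x in handles(W,zr=(.13,.17),box=(.55,.72,-.06,.1)): print(x)
pan=(W[...,2]>.06)&(W[...,2]<.1)&(np.hypot(W[...,0]-PAN[0],W[...,1]-PAN[1])<.055);print(np.median(W[pan],axis=0)); st()
E
```

```text
(array([252, 155]), array([0.6345, 0.0119, 0.1556]), np.float64(0.1565), array([0.0988, 0.0983, 0.1183]))
[0.6143696  0.00671224 0.0742925 ]
 t25.8 [0.45 0.2  0.35] F [-0.2 -0.1  0.1] M [-0.07  0.04 -0.08] w0.0918 ff 0.0
```

```bash
cat >> h.py <<'E'
M1=MAT+.055*np.array([-.064,.998]); M3=MAT-.055*np.array([-.064,.998])
E
python3 - <<'E'
from h import *
pick([.6345,.0119],1,.0738); place(M1,1,.0045)
xy=find(3); print(xy)
pick(xy,3,0); place(PAN,3,.088-SINK[3],touch=.03)
r.movep([.45,.2,.35],down(0)); r.dwell(2)
p,W=cloud(); cv2.imwrite("pics/top3.png",cv2.resize(p[100:270,160:440,::-1],(800,486)))
for x in handles(W,zr=(.13,.17),box=(.55,.72,-.06,.1)): print(x)
pan=(W[...,2]>.06)&(W[...,2]<.1)&(np.hypot(W[...,0]-PAN[0],W[...,1]-PAN[1])<.055);print(np.median(W[pan],axis=0)); st()
find(1)
E
```

```text
grip t29.7 [0.6342 0.0119 0.1477] F [-1.3 -0.3  0.5] M [-0.04  0.23  0.05] w0.0191 ff 30.0
lift t31.0 [0.6338 0.012  0.2789] F [ 0.1  1.  -4.6] M [-0.04  0.1   0.03] w0.0193 ff 30.0
above t33.5 [ 0.4333 -0.2298  0.0992] F [ 0.3 -0.4 -4.1] M [-0.08  0.07 -0.03] w0.0192 ff 30.0
down t34.4 [ 0.4326 -0.2297  0.0785] F [-0.2 -0.7 -4. ] M [-0.11 -0.    0.01] w0.0193 ff 30.0
free t35.6 [ 0.4326 -0.2295  0.0785] F [-0.2  0.6  0.1] M [-0.11  0.1  -0.02] w0.0920 ff 0.0
seen [237 222] [0.4616 0.0499 0.0815] 0.0832 [0.0672 0.0666 0.0473] [165  77 202]
seen [179 229] [0.4362 0.21   0.07  ] 0.0715 [0.0509 0.0517 0.0432] [104  28 174]
[0.4362 0.21  ]
grip t42.2 [0.436  0.2099 0.0628] F [-0.6  0.1 -2.7] M [-0.05  0.03  0.  ] w0.0192 ff 30.0
lift t44.2 [0.4358 0.2098 0.2793] F [-0.3  0.2 -2.3] M [-0.13  0.04  0.02] w0.0191 ff 30.0
above t46.1 [0.6347 0.012  0.176 ] F [ 0.6 -0.6 -1.9] M [-0.14  0.04 -0.03] w0.0195 ff 30.0
down t47.3 [0.6339 0.0118 0.1452] F [-0.8  0.2 -0.4] M [-0.09  0.32 -0.  ] w0.0194 ff 30.0
free t48.5 [0.634  0.0118 0.145 ] F [-0.5 -0.6 -0.1] M [-0.08  0.05  0.07] w0.0913 ff 0.0
(array([251, 155]), array([0.6345, 0.0126, 0.1519]), np.float64(0.1535), array([0.099 , 0.098 , 0.1125]))
[0.62423491 0.00828696 0.08212954]
 t52.6 [0.45 0.2  0.35] F [ 0.7 -0.  -0.1] M [-0.07  0.03 -0.03] w0.0919 ff 0.0
seen [237 222] [0.4615 0.0498 0.0812] 0.0824 [0.0673 0.0665 0.0473] [166  73 209]
seen [336 235] [ 0.4341 -0.2296  0.0843] 0.0857 [0.066  0.0656 0.05  ] [101  25 197]
```

View pics/top3.png

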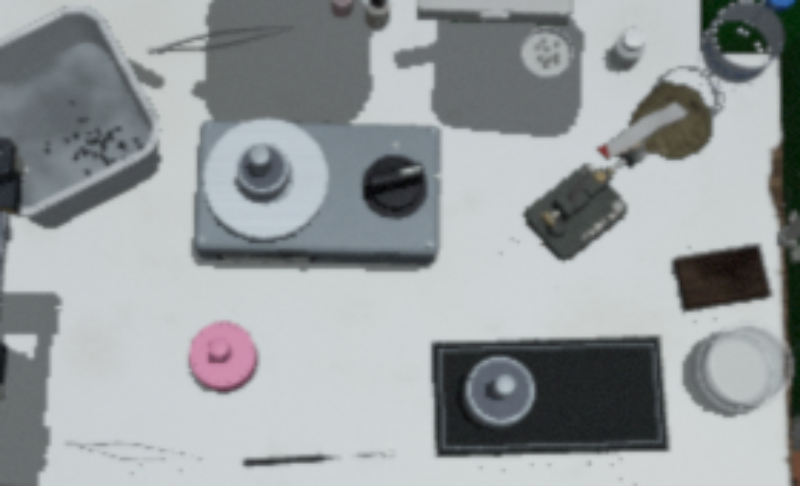

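Weight_3 is centred on the sunk pan at (262,170), and weight_1 is on the mat at (500,390). Next I'll move weight_3 to the mat and lock the knob.

Run:
```python
from h import *
pick([.6345,.0122],3,.0817); place(M3,3,.0045)
turn(-1.3,0)
r.movep([.45,.2,.35],down(0)); r.dwell(.3)
p,W=cloud(); a=cv2.resize(p[100:270,160:440,::-1],(800,486)); cv2.imwrite("pics/top4.png",a)
s,_=r.capture("scene"); cv2.imwrite("pics/scene4.png",s[...,::-1])
for x in handles(W,box=(.3,.58,-.45,.32)): print(x)
st()
```

```text
grip t56.7 [0.6344 0.0122 0.1447] F [-0.  -0.  -0.2] M [-0.07  0.12 -0.03] w0.0194 ff 30.0
lift t57.9 [0.6339 0.0123 0.279 ] F [-0.1 -0.1 -2.1] M [-0.09  0.06  0.05] w0.0199 ff 30.0
above t60.9 [ 0.4402 -0.3398  0.0884] F [-0.1  0.5 -2.8] M [-0.08  0.09 -0.01] w0.0194 ff 30.0
down t61.7 [ 0.4396 -0.3395  0.0675] F [-0.9  1.2 -2. ] M [-0.05  0.04 -0.04] w0.0196 ff 30.0
free t62.9 [ 0.4396 -0.3393  0.0675] F [-0.4 -0.6  0.1] M [-0.07  0.06 -0.06] w0.0919 ff 0.0
at knob t66.8 [ 0.6366 -0.1183  0.1178] F [-0.6  0.5  0.8] M [-0.1   0.05 -0.01] w0.0916 ff 0.0
gripped t68.0 [ 0.6353 -0.1183  0.117 ] F [-2.8 -0.1  3.2] M [-0.13  0.75 -0.09] w0.0142 ff 49.9
turn -1.08 t68.3 [ 0.6355 -0.1182  0.117 ] F [-3.3 -0.3  2.3] M [-0.06  0.71 -0.01] w0.0145 ff 49.9
turn -0.87 t68.6 [ 0.6358 -0.1181  0.1169] F [-2.9  0.1  2.4] M [-0.02  0.62  0.03] w0.0144 ff 50.0
turn -0.65 t68.9 [ 0.636  -0.1179  0.1169] F [-2.5 -0.9  2. ] M [0.15 0.54 0.15] w0.0147 ff 50.0
turn -0.43 t69.2 [ 0.6361 -0.1176  0.1169] F [-1.8  1.4  1.7] M [ 0.31  0.47 -0.02] w0.0146 ff 49.9
turn -0.22 t69.5 [ 0.6362 -0.1174  0.1169] F [
[... 161 characters left out ...]
.636 -0.118  0.117] F [0.3 0.3 0.6] M [ 0.03  0.04 -0.08] w0.0920 ff 0.0
(array([411, 219]), array([ 0.489 , -0.4425,  0.0613]), np.float64(0.0626), array([0.0711, 0.0618, 0.0523]))
(array([237, 222]), array([0.4612, 0.0499, 0.081 ]), np.float64(0.0825), array([0.0671, 0.0664, 0.047 ]))
(array([410, 230]), array([ 0.4557, -0.4376,  0.0614]), np.float64(0.0632), array([0.0808, 0.0566, 0.0522]))
(array([336, 235]), array([ 0.4342, -0.2294,  0.0849]), np.float64(0.0865), array([0.0662, 0.0651, 0.05  ]))
(array([375, 234]), array([ 0.4413, -0.3373,  0.0731]), np.float64(0.0747), array([0.0498, 0.0517, 0.0495]))
 t74.8 [0.4501 0.1999 0.35  ] F [-0.   0.8  0.5] M [-0.16  0.05 -0.04] w0.0918 ff 0.0
```

View pics/top4.png

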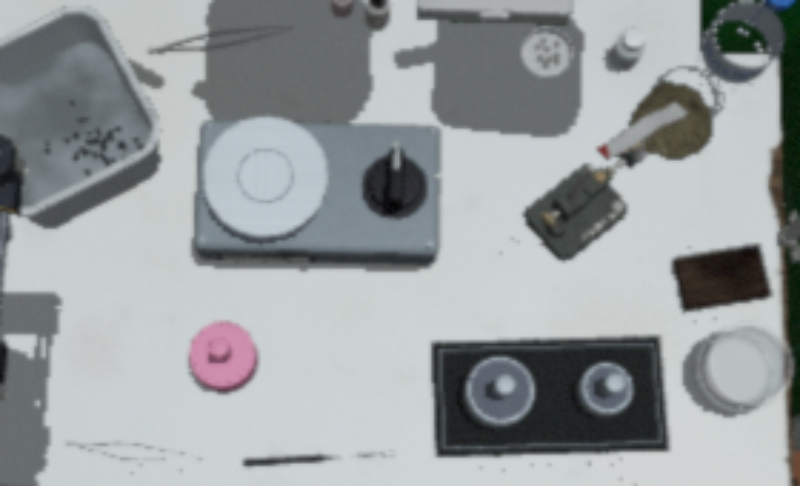

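View pics/scene4.png

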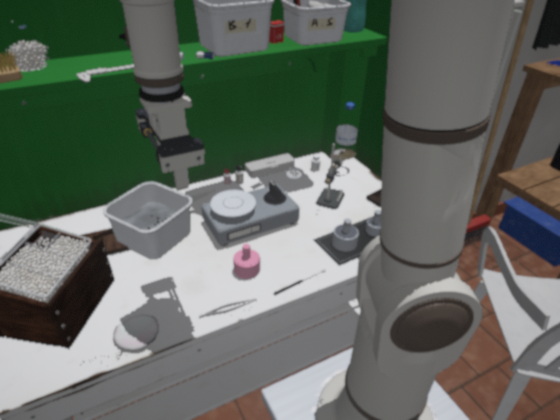

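Both weights stand on the mat at (500,388) and (605,388). The pan is empty, the knob bar is back in the locked direction at (395,180), and no other weights are in view.

```bash
python3 -c "
from h import *
print(r.sign_off())"
```

```text
the job is handed in; nothing more can be done
None
```

I checked the balance with the two weights present (weight_1, then weight_3), left both standing on the mat, turned the knob back to locked, and handed the job in.

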